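Open the order cage and hold its sprung gate wide

ROBOT

A 6-joint arm with a two-finger parallel gripper is mounted at the origin on a cart in front of the work surface, level with it; the furniture and walls round the work are solid. World frame = base frame: x ahead of the robot, y to its left, z up, the work surface at z = 0. Lengths are in m, angles in rad, forces in N, time in s.
With the tool pointing down it reaches from about 0.35 to 0.85 m from the base axis. Payload 8.1 kg.
Tool frame: the origin (TCP) lies where the fingers leave the gripper's body, on its centre line; the fingertips stand 84 mm ahead of it and the grasp point (between the pads) lies 65 mm ahead of it; z points along the fingers, y is the line along which they close (so a half turn about z gives the same grasp; the last joint's range is limited). The gripper opens to 93 mm and grips with 3 to 60 N. Pads are 15 mm wide; open, the fingers measure 128 mm over their backs; the gripper's body (75 mm by 188 mm) begins 65 mm behind the grasp point.
Start: joints at [-1.331, 0.13, 1.488, -0, 1.523, -0.085], TCP at [0.191, -0.569, 0.303] pointing down, gripper open.
Joint ranges: [-2.96, 2.96], [-0.89, 2.26], [0.02, 2.5], [-1.34, 4.48], [0, 2.73], [-2.66, 2.66]. Speed limits (rad/s): [2.39, 2.39, 2.79, 3.14, 3.14, 3.14].

INTERFACE

Orientations are given as a rotation vector (axis times angle).
In Python, from plant import robot gives the robot as it stands.
- The arm moves only by the shell command python3 -m jog 'ROWS' [FORCE]. ROWS is text: rows parted by semicolons, each of 5 numbers parted by spaces: the opening, from 0 (shut) to 1 (fully open), then the shift along the tool's x, y, z in m, then the turn about the tool's z in degrees. A call has 1 to 10 rows; each row shifts and turns the commanded pose from where the row before left it, along the tool's axes as they then stand; what a row does not reach is not made up. A row lasts 1/12 s, in which the tool goes at most 41.7 mm and 7.16 degrees, less where a joint would pass 70% of its speed; a pose out of reach is approached as far as the arm can. A call with a gripper value outside its range is refused whole. The fingers move at their own pace and stop on an object; FORCE is the grip in N (left out, the last holds). Time passes only in rows, so rows that do not move let the fingers close. It gives the time, the measured TCP pose, the force, the opening and the grip force at its end, in the units of the state.
- robot.read_state(): the state, without advancing time (a new reading comes with each control period).
- robot.read_camera(name): name is "scene" or "side" or "wrist"; returns a dict with "color" (384x512x3 uint8, red, green, blue), "intrinsics" (3x3 intrinsics, pixels), "k1" (the pictures are not rectified: a ray, as slopes to the right and down, at radius r is drawn at 1 + k1 r^2 times it, then the intrinsics apply), "pose" (4x4, takes a point from camera to world coordinates); the wrist camera has in their place "tool_from_camera" (4x4, takes a point from camera to tool coordinates, whose origin is the TCP and whose axes are the flange's). Camera axes: x right, y down, z forward; pixel columns grow to the right and rows downward; lengths in m; the calibration is good to about 2 mm. A picture is of the moment at which its call begins: read the wrist's pose just before it. There is no depth.
- robot.close_job(): hands the job in; it is judged then, once.
The state is a dict: "t": time; "q": joint angles; "dq": joint speeds; "joint_torque": joint torques, N m; "tool_pos": TCP position; "orientation": TCP orientation; "force": force on the tool from outside, world axes, zero at the start; "wrist_torque": the same for the moment, N m; "opening": finger opening in m; "gripper_force": force on a finger pad.
Only numpy, scipy, OpenCV 4.12 (cv2) and the standard library are available. Lean on these libraries where they do the work, as an engineer would, in place of code of your own. Each camera call takes 0.05 s, during which the arm holds its last target. There are 200 camera calls.

TASK

A packer is about to lift the packed orders out of the wire cage and needs both hands, so open the cage's gate and keep it open. First draw the slide catch beside the gate fully back (it stays back); then squeeze the sprung latch on the gate and, with its bolt drawn in, swing the gate out, past the detent that would prop it only part open, until it stands wide open, square to the cage's front or a little beyond. The gate will not stay that wide by itself, so finish while still holding it there with the gripper; do not fling it about, and do not disturb the orders in the cage, the tags on its roof or the other things on the table.

Things in the scene. Friction and masses are not known exactly. Their poses are not given: they have to be found in the camera images.
- cage: Grey steel wire-mesh cage with sheet roof, fixed on the table, 228 (x) x 346 (y) x 190 mm high. Origin on the table under its middle; its front, at x = -118, faces the robot; y left, z up. In the front: mesh gate (y -142 to +45), hinged upright at its right edge; fixed sheet (the jamb, y +49 to +178). Tags lie on the roof; over the hinge it bears the detent roller, up to z = 205.
- gate_hinge (a point): Point on the gate's upright hinge line, 4 mm in front of the cage front, at cage x = -122, y = -150 mm, z = 150 mm. Axes as the cage.
- gate (a joint): Gate angle, rad: 0 shut, grows as the free edge swings out towards the robot and to the right (anticlockwise from above); 1.57 square, stop 1.75. A damped spring shuts it (0.20 N m at 0, 0.35 at 1.5 rad). A roller detent resists from 0.7 rad (about 6 N at the latch tabs, spring included), gives way at 0.9 to 1.0 and props a released gate at 1.07; opened wider it springs back to there.
- slide_catch_grip (a point): Middle between the slide catch's two upright black-capped finger tabs in the home position, 16 mm below their tops; cage x -146, y +112, z 190 mm, axes as the cage. The tab at y = +20 from here is fixed, the one at -20 slides towards it. Caps 6 (y) x 24 (x) mm, z 168 to 206. Over both outsides 46 mm at home, 28 fully squeezed (middle then at y = +9). Caps stand 16 mm off the cage front.
- slide_catch (a joint): Slide catch, m: 0 home (its rod, low down at z = 118 mm, crosses 14 mm in front of the gate's free edge and blocks it), 0.018 fully drawn back to the left. About 2.5 N of friction; no spring, it stays where it is left. May start up to 0.003 from home.
- latch_grip (a point): Middle between sprung latch's two finger tabs at rest, 16 mm below their tops; fixed to the gate 130 mm from the hinge line, 24 mm before it (cage x -146, y -20, z 190 when shut). y points from hinge to free edge, x into the cage when shut. Tab at y = -20 fixed on the gate, the one at +20 is squeezed to it. Caps as the slide catch's; 46 mm over both at rest, 32 squeezed (middle at y = -7).
- spring_latch (a joint): Sprung latch, m: 0 at rest (its rod, at z = 150 mm, reaches 10 mm behind the keeper strap on the jamb and holds the gate shut), 0.014 fully squeezed; the gate is free from about 0.010. Spring 3.5 N at rest, 8.4 N fully squeezed; let go, it springs out again. Once the gate is 0.2 rad open it need not be squeezed.
- gate_edge (a point): Top of the gate's free edge, 195 mm from the hinge line, z = 180 mm. The gate is 12 mm thick and hangs from z = 30 to 180 mm.
- order_box_a: Kraft carton 95 x 100 x 68 mm on the cage floor behind the gate; origin under its middle. Leave it alone.
- order_box_b: Another such kraft carton on the cage floor, behind the jamb.
- order_box_c: White gift box 81 x 120 x 42 mm lying on the first carton in the cage.
- tag_stack: Stack of brown card tags, 145 x 126 x 31 mm, on the cage roof, at its left back; origin under its middle.
- masking_roll: Roll of masking tape, 100 mm across, 25 mm high, lying on the table to the left in front of the cage.
- clear_tape_roll: Roll of tape, 96 mm across, 45 mm high, lying on the table near its front edge.
- scissors: Red-handled scissors, 87 x 199 x 9 mm, lying flat on the table to the right in front of the cage (the gate passes over them).
- label_roll: Roll of white labels, 100 mm across, 62 mm high, standing on the table at the right.
- coaster_stack_4: Short stack of green coasters, 97 x 96 x 17 mm, on the table at the left.

How it is judged:
By the outcome, as a careful person would: the job done as asked, in the order asked, and still so for the second after the job is handed in, while the arm keeps its last pose, push and grip.
It also fails if it takes over 53 s, if anything falls off the work surface, if the arm or the gripper's body presses on something with over 40 N, if the wrist force passes 120 N, or if a joint passes its speed limit or range.

## Working session

There is one attempt and no reset: what is moved stays moved. The work goes in short steps, Python scripts to look and compute and a shell command to move; the robot and the scene stay as the last step left them, time stands still between calls to the robot, and variables do not carry over. Pictures are saved under pics/ and viewed, at most 10 in all, crops included, and the job is handed in when it is done.

```bash
ls; mkdir -p pics; python3 - <<'E'
from plant import robot
import cv2,numpy as np
for n in ["scene","side"]:
    c=robot.read_camera(n); cv2.imwrite(f"pics/{n}0.png",c["color"][:,:,::-1]); print(n,c["intrinsics"].tolist(),c["k1"],c["pose"].round(4).tolist())
s=robot.read_state(); print(s["t"],s["tool_pos"],s["orientation"],s["opening"])
E
```

```text
pics
scene [[364.96238803258115, 0.0, 255.05145897712816], [0.0, 364.96238803258115, 196.33733778679627], [0.0, 0.0, 1.0]] -0.012394311196387358 [[0.6772, 0.4336, -0.5944, 1.2882], [0.7355, -0.422, 0.5301, -0.5955], [-0.021, -0.7962, -0.6047, 0.9034], [0.0, 0.0, 0.0, 1.0]]
side [[448.9020766284974, 0.0, 256.50055039860024], [0.0, 448.9020766284974, 193.4618898017595], [0.0, 0.0, 1.0]] -0.022168288140423462 [[0.9957, 0.0823, -0.0435, 0.6223], [0.0931, -0.8847, 0.4568, -0.6173], [-0.0009, -0.4589, -0.8885, 1.4349], [0.0, 0.0, 0.0, 1.0]]
0.1 [ 0.1914211  -0.56826471  0.30180291] [-3.09865370e+00 -5.07719464e-01  1.30771388e-04] 0.09335934547320321
```

View pics/scene0.png

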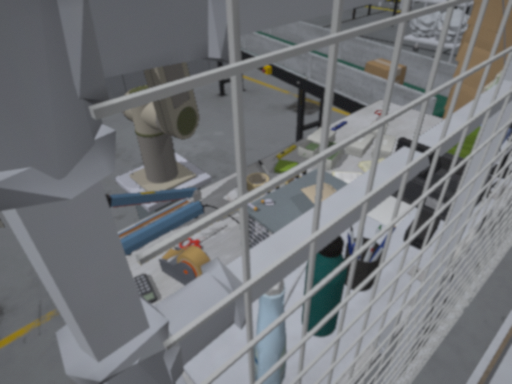

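View pics/side0.png

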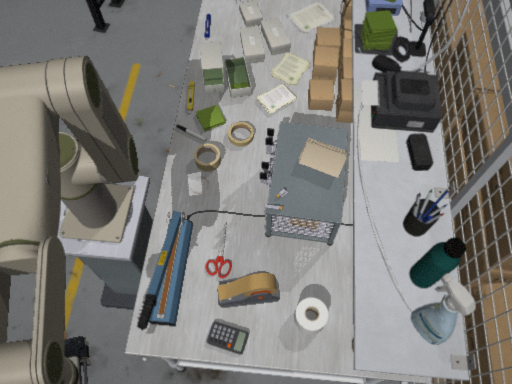

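The side view shows the cage roof at about x 267–350, y 113–240. The four black caps are at about (268,132), (268,141), (265,163) and (265,173). The scene view is mostly blocked by mesh. I'll zoom in on the side view.

```bash
cat > h.py <<'E'
import numpy as np,cv2
def ray(c,uv,pose=None):
    K=c["intrinsics"]; d=(np.array(uv,float)-[K[0,2],K[1,2]])/[K[0,0],K[1,1]]
    s=d.copy()
    for _ in range(10): s=d/(1+c["k1"]*(s@s))
    P=c["pose"] if pose is None else pose
    return P[:3,3],P[:3,:3]@np.array([s[0],s[1],1])
def onz(c,uv,z,pose=None):
    o,d=ray(c,uv,pose); return o+d*(z-o[2])/d[2]
def proj(c,p,pose=None):
    P=c["pose"] if pose is None else pose
    q=P[:3,:3].T@(np.array(p)-P[:3,3]); s=q[:2]/q[2]; s=s*(1+c["k1"]*(s@s)); K=c["intrinsics"]
    return s*[K[0,0],K[1,1]]+[K[0,2],K[1,2]]
E
python3 - <<'E'
from plant import robot
from h import *
c=robot.read_camera("side"); im=c["color"]
g=im.max(2); m=(g[120:185,255:282]<60).astype(np.uint8)
n,l,st,ce=cv2.connectedComponentsWithStats(m)
for i in range(1,n):
    if st[i,4]>4: uv=ce[i]+[255,120]; print(st[i]+[255,120,0,0,0],uv.round(1),onz(c,uv,.206).round(4),onz(c,uv,.19).round(4))
for uv in [(284,115),(267,237),(333,241),(350,123)]: print(uv,onz(c,uv,.19).round(4))
cr=cv2.resize(im[100:250,250:360,::-1],None,fx=4,fy=4,interpolation=cv2.INTER_CUBIC); cv2.imwrite("pics/crop1.png",cr)
E
```

```text
[268 129   6   7  36] [270.2 131.9] [0.5862 0.2475 0.206 ] [0.5857 0.2588 0.19  ]
[266 138   7   7  43] [268.9 141.1] [0.5846 0.2106 0.206 ] [0.5841 0.2213 0.19  ]
[262 162   7   8  41] [264.8 165.3] [0.5791 0.1174 0.206 ] [0.5785 0.127  0.19  ]
[260 172   7   7  41] [263.2 175.4] [0.5772 0.0801 0.206 ] [0.5766 0.0892 0.19  ]
(284, 115) [0.6272 0.3334 0.19  ]
(267, 237) [ 0.606  -0.1194  0.19  ]
(333, 241) [ 0.8017 -0.114   0.19  ]
(350, 123) [0.8529 0.3208 0.19  ]
```

View pics/crop1.png

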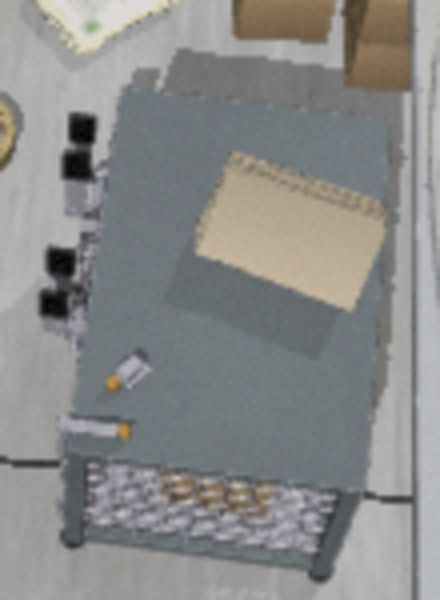

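```bash
python3 - <<'E'
from plant import robot
from h import *
from scipy.spatial.transform import Rotation as R
c=robot.read_camera("side")
P=[onz(c,(250+u/4,100+v/4),.19)[:2] for u,v in [(125,85),(75,453),(370,490),(392,118)]]
print(np.round(P,4)); 
L=np.array([[-.114,.173],[-.114,-.173],[.114,-.173],[.114,.173]])
# rigid fit
P=np.array(P);p0=P.mean(0);a=L;b=P-p0
y=np.arctan2((a[:,0]*b[:,1]-a[:,1]*b[:,0]).sum(),(a*b).sum());print("roof yaw",np.degrees(y),"org",p0)
Rm=np.array([[np.cos(y),-np.sin(y)],[np.sin(y),np.cos(y)]]); print("res",(b-a@Rm.T).round(4).tolist())
for n,q in dict(catch=(-.146,.112),latch=(-.146,-.02),hinge=(-.122,-.15)).items(): print(n,p0+Rm@q)
s=robot.read_state(); T=R.from_rotvec(s["orientation"]).as_matrix(); print(T.round(3),s["q"].round(3)); print(robot.read_camera("wrist")["tool_from_camera"].round(4))
E
```

```text
[[ 0.6196  0.3062]
 [ 0.6049 -0.0415]
 [ 0.8294 -0.0515]
 [ 0.8461  0.2931]]
roof yaw -2.6965907526794983 org [0.72499815 0.12657378]
res [[0.0003, 0.0014], [0.0019, -0.0006], [-0.0013, 0.0001], [-0.0009, -0.0009]]
catch [0.58442909 0.24531862]
latch [0.57821888 0.11346479]
hinge [ 0.5960762  -0.01752039]
[[ 0.948  0.319 -0.   ]
 [ 0.319 -0.948  0.001]
 [ 0.    -0.001 -1.   ]] [-1.331  0.131  1.489 -0.     1.523 -0.085]
[[ 4.000e-04 -9.682e-01 -2.501e-01  6.770e-02]
 [ 1.000e+00  1.000e-04  1.400e-03  8.000e-04]
 [-1.400e-03 -2.501e-01  9.682e-01 -8.130e-02]
 [ 0.000e+00  0.000e+00  0.000e+00  1.000e+00]]
```

```bash
python3 -m jog '1 0 0 -0.008 7.1; 1 0 0 -0.008 7.1; 1 0 0 -0.008 7.1; 1 .0142 -.0336 0 0; 1 .0142 -.0336 0 0; 1 .0142 -.0336 0 0; 1 .0142 -.0336 0 0; 1 .0142 -.0336 0 0; 1 .0142 -.0336 0 0; 1 .0142 -.0336 0 0'
python3 -m jog '1 .0142 -.0336 0 0; 1 .0142 -.0336 0 0; 1 .0142 -.0336 0 0; 1 .0142 -.0336 0 0; 1 .0142 -.0336 0 0; 1 .0142 -.0336 0 0; 1 .0142 -.0336 0 0; 1 .0142 -.0336 0 0; 1 .0142 -.0336 0 0; 1 .0142 -.0336 0 0'
```

```text
t: 1.08
tool_pos: [0.3021, -0.3367, 0.3266]
orientation: [3.141, -0.074, 0.0]
force: [-0.4, -0.5, -0.1]
opening: 0.0931
gripper_force: 0.0
t: 1.92
tool_pos: [0.4598, -0.0075, 0.3269]
orientation: [3.141, -0.074, 0.001]
force: [0.2, -0.2, 0.8]
opening: 0.0931
gripper_force: 0.0
```

```bash
python3 -m jog '1 .0142 -.0336 0 0; 1 .0142 -.0336 0 0; 1 .0142 -.0336 0 0; 1 .0142 -.0336 0 0; 1 .0142 -.0336 0 0; 1 .0142 -.0336 0 0; 1 .0142 -.0336 0 0; 1 0 0 0 0; 1 0 0 0 0; 1 0 0 0 0'
cat > look.py <<'E'
from plant import robot
from h import *
import sys
from scipy.spatial.transform import Rotation as R
s=robot.read_state(); c=robot.read_camera("wrist")
T=np.eye(4);T[:3,:3]=R.from_rotvec(s["orientation"]).as_matrix();T[:3,3]=s["tool_pos"]; pose=T@c["tool_from_camera"]
print(s["tool_pos"].round(4),"force",s["force"].round(1),"op",round(s["opening"],4))
if __name__=="__main__": cv2.imwrite(f"pics/{sys.argv[1]}.png",c["color"][:,:,::-1])
E
python3 look.py w1
```

```text
t: 2.75
tool_pos: [0.5695, 0.2208, 0.3262]
orientation: [3.14, -0.073, -0.002]
force: [0.5, -0.8, -0.3]
opening: 0.0928
gripper_force: 0.0
[0.5695 0.2208 0.3262] force [ 0.5 -0.8 -0.3] op 0.0928
```

View pics/w1.png

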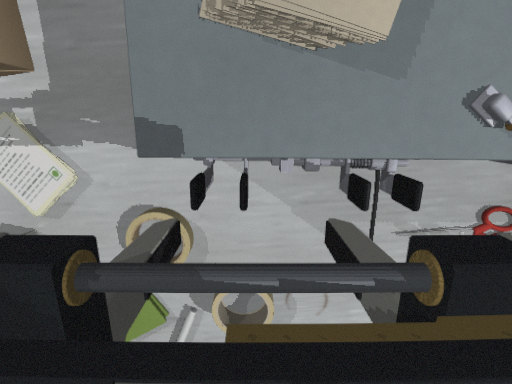

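The wrist view shows the catch caps at (198,190) and (244,190), and the latch caps at (358,190) and (407,190). The roof edge is level in the picture, so the yaw is good. I'll measure the caps' front top edges next.

```bash
cat > caps.py <<'E'
from look import *
m=(c["color"].max(2)<45).astype(np.uint8); m[:165]=0;m[225:]=0
n,l,st,ce=cv2.connectedComponentsWithStats(m)
for i in range(1,n):
    if st[i,4]>150:
        ys,xs=np.nonzero(l==i); b=ys.max(); k=(ys>=b-4)
        u0,u1=xs[k].min(),xs[k].max()+1
        print(st[i],"front top L/R",onz(c,(u0,b-1),.206,pose)[:2].round(4),onz(c,(u1,b-1),.206,pose)[:2].round(4))
E
python3 caps.py
```

```text
[0.5696 0.2202 0.3267] force [-0.5 -0.5  0.4] op 0.0932
[190 173  15  37 437] front top L/R [0.5751 0.2654] [0.5748 0.2593]
[239 173   8  37 266] front top L/R [0.5734 0.228 ] [0.5732 0.2234]
[347 174  23  36 555] front top L/R [0.5691 0.1392] [0.5687 0.1314]
[391 174  31  37 785] front top L/R [0.5664 0.1001] [0.5659 0.0907]
```

```bash
python3 -m jog '1 .007 -.0166 0 0; 1 .0069 -.0166 0 0; 1 0 0 .015 0; 1 0 0 .015 0; 1 0 0 .015 0;1 0 0 .015 0; 1 0 0 .0115 0; 1 0 0 0 0; 1 0 0 0 0' 12; python3 look.py w2
```

```text
t: 3.6
tool_pos: [0.5849, 0.2525, 0.2552]
orientation: [3.14, -0.075, -0.001]
force: [-0.0, 0.6, 1.2]
opening: 0.0929
gripper_force: 0.0
[0.5849 0.2525 0.2552] force [-0.   0.6  1.2] op 0.0929
```

View pics/w2.png

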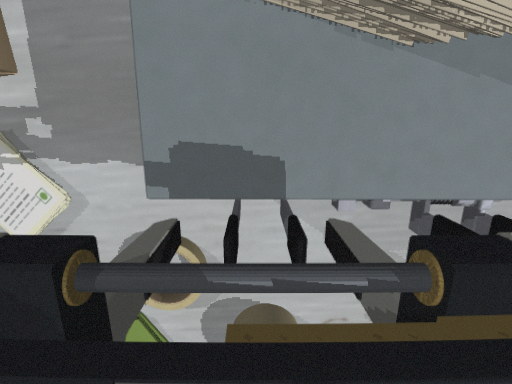

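The fingers straddle both catch caps, seen at (232,240) and (296,240), with the fixed cap nearer the centre as planned. Closing now.

```bash
python3 -m jog '.6 0 0 0 0; .45 0 0 0 0; .35 0 0 0 0; .25 0 0 0 0; .2 0 0 0 0; .2 0 0 0 0; .2 0 0 0 0; .2 0 0 0 0; .2 0 0 0 0' 12
```

```text
t: 4.4
tool_pos: [0.5853, 0.2531, 0.2554]
orientation: [3.14, -0.074, 0.0]
force: [0.1, -2.7, 1.9]
opening: 0.0376
gripper_force: 1.3
```

```bash
python3 -m jog '.2 0 0 0 0; .2 0 0 0 0; .2 0 0 0 0; .2 0 0 0 0; .2 0 0 0 0; .2 0 0 0 0; .2 0 0 0 0; .1 0 0 0 0' 15
```

```text
t: 5.07
tool_pos: [0.5853, 0.254, 0.2554]
orientation: [-3.14, 0.073, -0.001]
force: [2.3, 5.1, -0.2]
opening: 0.0276
gripper_force: 15.0
```

```bash
python3 -m jog '.5 0 0 0 0; 1 0 0 0 0; 1 0 0 0 0; 1 0 0 0 0; 1 0 0 0 0; 1 0 0 0 0; 1 0 0 0 0; 1 0 0 -.02 0; 1 0 0 -.02 0; 1 0 0 -.015 0'; python3 -m jog '1 0 .025 -.01 0; 1 0 .025 0 0; 1 0 .025 0 0; 1 0 .025 0 0; 1 0 .023 0 0; 1 0 .023 0 0; 1 0 0 0 0; 1 0 0 0 0; 1 0 0 0 0'; python3 look.py w3; python3 caps.py
```

```text
t: 5.9
tool_pos: [0.5853, 0.2534, 0.3116]
orientation: [-3.141, 0.074, -0.001]
force: [0.1, 0.1, 0.4]
opening: 0.0893
gripper_force: 0.0
t: 6.65
tool_pos: [0.5784, 0.1079, 0.3203]
orientation: [-3.14, 0.074, -0.0]
force: [0.0, -0.6, -0.1]
opening: 0.0929
gripper_force: 0.0
[0.5784 0.1079 0.3203] force [ 0.  -0.6 -0.1] op 0.0929
[0.5784 0.1083 0.3203] force [-0.2 -0.  -0.5] op 0.0931
[  43  190   61   35 1634] front top L/R [0.579  0.2643] [0.5773 0.2253]
[216 191  12  34 327] front top L/R [0.5733 0.1337] [0.573  0.1269]
[267 191  10  34 282] front top L/R [0.5715 0.0955] [0.5712 0.0895]
```

View pics/w3.png

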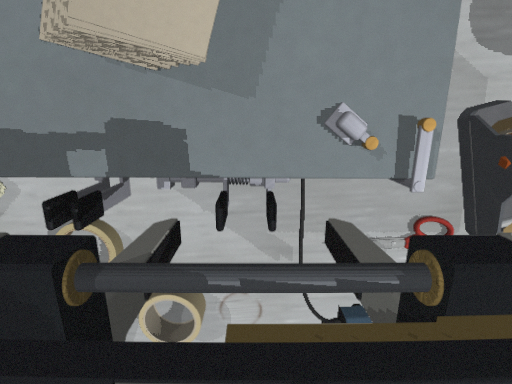

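The catch stayed drawn back: its caps are now adjacent at about (60,208) and (90,208). The latch caps sit between the fingers at (222,208) and (271,208). Going down and squeezing.

```bash
python3 -m jog '1 0 .001 .015 0; 1 0 0 .015 0; 1 0 0 .015 0; 1 0 0 .015 0; 1 0 0 .005 0; 1 0 0 0 0; .6 0 0 0 0; .45 0 0 0 0; .3 0 0 0 0; .2 0 0 0 0' 25;  python3 -m jog '.2 0 0 0 0; .2 0 0 0 0; .2 0 0 0 0; .2 0 0 0 0; .1 0 0 0 0; .1 0 0 0 0; .1 0 0 0 0; .1 0 0 0 0'
```

```text
t: 7.58
tool_pos: [0.5788, 0.1067, 0.2564]
orientation: [-3.141, 0.074, -0.003]
force: [-0.1, -0.3, -0.7]
opening: 0.0709
gripper_force: 0.0
t: 8.25
tool_pos: [0.5785, 0.1061, 0.2557]
orientation: [3.14, -0.075, 0.001]
force: [-1.6, -2.6, 5.2]
opening: 0.0317
gripper_force: 25.0
```

```bash
python3 -m jog '.1 -.0042 .0009 0 -2; .1 -.0042 .0009 0 -2; .1 -.0042 .0009 0 -2; .1 -.0042 .0009 0 -2; .1 -.0042 .0009 0 -2; .1 -.0042 .0009 0 -2; .1 -.0042 .0009 0 -2; .1 -.0042 .0009 0 -2; .1 0 0 0 0'
```

```text
t: 9.0
tool_pos: [0.5452, 0.0968, 0.2558]
orientation: [-3.12, -0.366, -0.001]
force: [-0.4, 1.5, 4.7]
opening: 0.0319
gripper_force: 25.0
```

```bash
python3 -m jog '.1 -.0064 .0014 0 -3; .1 -.0064 .0014 0 -3; .1 -.0064 .0014 0 -3; .1 -.0064 .0014 0 -3; .1 -.0064 .0014 0 -3; .1 -.0064 .0014 0 -3; .1 0 0 0 0' 35
python3 - <<'E'
from plant import robot
import cv2
c=robot.read_camera("side"); cv2.imwrite("pics/s1.png",cv2.resize(c["color"][90:290,170:360,::-1],None,fx=3,fy=3,interpolation=cv2.INTER_CUBIC))
E
```

```text
t: 9.58
tool_pos: [0.512, 0.0756, 0.2558]
orientation: [-3.023, -0.851, 0.0]
force: [-3.2, 3.3, 6.6]
opening: 0.0313
gripper_force: 35.0
```

View pics/s1.png

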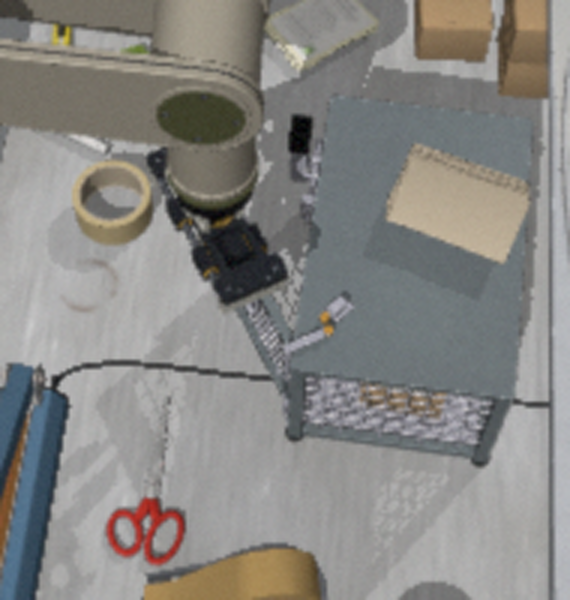

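The side view shows the gate swung about 34° and following the gripper, with the tags and other things undisturbed. Continuing through the detent.

```bash
python3 -m jog '.1 -.0064 .0012 0 -3; .1 -.0064 .0012 0 -3; .1 -.0064 .0012 0 -3; .1 -.0064 .0012 0 -3; .1 -.0064 .0012 0 -3; .1 -.0064 .0012 0 -3; .1 0 0 0 0' 45
```

```text
t: 10.22
tool_pos: [0.4869, 0.0454, 0.2557]
orientation: [-2.854, -1.313, 0.001]
force: [-3.9, 0.0, 5.8]
opening: 0.0313
gripper_force: 45.0
```

```bash
python3 -m jog '.1 -.0064 .0013 0 -3; .1 -.0064 .0013 0 -3; .1 -.0064 .0013 0 -3; .1 -.0064 .0013 0 -3; .1 -.0064 .0013 0 -3; .1 -.0064 .0013 0 -3; .1 -.0064 .0013 0 -3; .1 0 0 0 0'
python3 - <<'E'
from plant import robot
import cv2
c=robot.read_camera("side"); cv2.imwrite("pics/s2.png",cv2.resize(c["color"][90:290,170:360,::-1],None,fx=3,fy=3,interpolation=cv2.INTER_CUBIC))
E
```

```text
t: 10.88
tool_pos: [0.4714, 0.0027, 0.2557]
orientation: [-2.566, -1.811, 0.0]
force: [-1.7, 3.1, 7.0]
opening: 0.031
gripper_force: 45.0
```

View pics/s2.png

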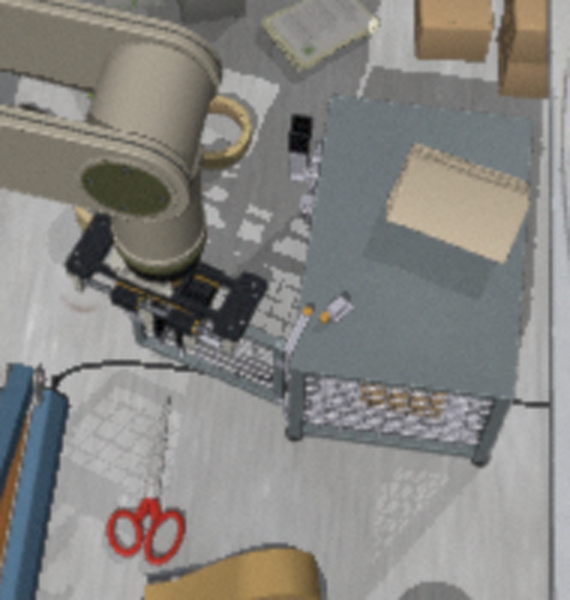

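The gate has passed the detent, at about 73°, and is still held. Going on to about 95°.

```bash
python3 -m jog '.1 -.0064 .0013 0 -3; .1 -.0064 .0013 0 -3; .1 -.0064 .0013 0 -3; .1 -.0064 .0013 0 -3; .1 -.0064 .0013 0 -3; .1 -.0064 .0013 0 -3; .1 -.0064 .0013 0 -3; .1 -.0022 .0005 0 -1; .1 0 0 0 0; .1 0 0 0 0'
python3 - <<'E'
from plant import robot
from h import *
from scipy.spatial.transform import Rotation as R
s=robot.read_state(); X=R.from_rotvec(s["orientation"]).as_matrix()[:,0]; 
yaw=np.degrees(np.arctan2(X[1],X[0])); print("yaw turned",yaw+2.7)
d=s["tool_pos"][:2]-[.5961,-.0175]; a=np.degrees(np.arctan2(d[1],d[0])); print("gate from pos",a-90+2.7-np.degrees(np.arctan2(.024,.123)),"r",np.hypot(*d),"want",np.hypot(.123,.024))
c=robot.read_camera("side"); cv2.imwrite("pics/s3.png",cv2.resize(c["color"][90:290,170:360,::-1],None,fx=3,fy=3,interpolation=cv2.INTER_CUBIC))
E
```

```text
t: 11.77
tool_pos: [0.4726, -0.0445, 0.2557]
orientation: [-2.177, -2.264, 0.001]
force: [-3.5, 1.8, 8.4]
opening: 0.0309
gripper_force: 45.0
yaw turned 94.95734810121422
gate from pos -266.00284000596696 r 0.1264108672615036 want 0.12531959144523253
```

View pics/s3.png

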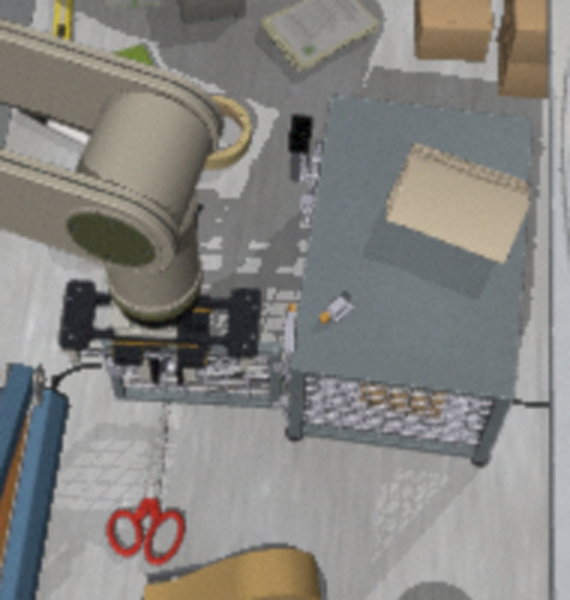

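The gate now stands about square, its bottom edge running from about (118,397) to (278,405) in the crop. A quick numeric check before handing in.

```bash
python3 - <<'E'
from plant import robot
from h import *
c=robot.read_camera("side")
for z in (.03,.18):
  a,b=[onz(c,(170+u/3,90+v/3),z)[:2] for u,v in [(118,397),(278,405)]]
  d=a-b; print(z,a,b,np.hypot(*d),"gate deg",(np.degrees(np.arctan2(d[1],d[0]))%360)-90+2.7)
H=np.array([.5961,-.0175])
for g in (85,90,95):
  t=np.radians(90-2.7+g)
  pts=[proj(c,[*(H+r*np.array([np.cos(t),np.sin(t)])-.006*np.array([-np.sin(t),np.cos(t)])*-1),.03]) for r in (.195,.01)]
  print(g,[((p-[170,90])*3).round() for p in pts])
E
```

```text
0.03 [ 0.40369118 -0.02024363] [ 0.58565404 -0.01319862] 0.18209919007748215 gate deg 94.91720121019718
0.18 [ 0.42702909 -0.08398821] [ 0.58956412 -0.07769538] 0.16265680077252734 gate deg 94.9172012101972
85 [array([119., 379.]), array([277., 412.])]
90 [array([116., 392.]), array([277., 413.])]
95 [array([115., 406.]), array([278., 414.])]
```

```bash
python3 -m jog '.1 0 0 0 0; .1 0 0 0 0'; python3 -c "
from plant import robot
print(robot.close_job())"
```

```text
t: 12.03
tool_pos: [0.4726, -0.0444, 0.2558]
orientation: [-2.177, -2.264, 0.001]
force: [-3.1, 1.3, 8.7]
opening: 0.0316
gripper_force: 45.0
the job is handed in; nothing more can be done
None
```

I drew the slide catch fully back, squeezed the latch and swung the gate past the detent to about 95°, where the gripper still holds it; the job was handed in at about 12 s, no verdict was returned, and nothing else looked disturbed in the pictures.

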